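Shut the tap and hold the prefilter lid at half lock

TASK

Wind the tap's red handwheel clockwise until its white pointer meets the green mark, and let go of it. Then lower the lid into the top of the prefilter pot with its lugs through the two slots, and twist it clockwise to the orange halfway marks, short of the lock click, so that trapped air can bleed out. Finish still gripping the lid there, because its spring would turn it back, and leave the other things on the shelf where they are.

Things in the scene. Friction and masses are not known exactly. Their poses are not given: they have to be found in the camera images.
- tap: Fixed shut-off tap on a 100 x 70 mm aluminium base, a grey pipe 26 mm thick along its y (130 mm long). Origin: centre of the underside, on the vertical spindle axis, z up. A white dial 100 mm across, top at z = 55 mm, lies under the wheel; the green mark is a bar at the dial's edge on the tap's own -x side (34 to 49 mm from the axis).
- tap_wheel (a joint): Angle of the red handwheel (rad), growing clockwise seen from above, range 0 to 4.2, stays where it is left (friction about 0.04 N m). At 0 the white pointer on the wheel's top points to the tap's own +x; at 3.14 it points to the green mark. Starts between 0.2 and 1.1, so it needs two or more grasps.
- wheel_center (a point): Centre of the red handwheel on its vertical axis, mid-height of the rim (83 mm above the shelf). A round disc 60 mm across and 16 mm high, with a 20 mm hub standing 4 mm above it, to be gripped across its diameter from above at any yaw. 20 mm free below it to the dial.
- pot: Fixed clear prefilter pot with a grey bayonet collar, 104 mm across; origin: centre of its underside, z up; flat top at z = 100 mm. Two entry slots in the collar, on its own +x and -x sides (white marks). Fully down, the lid's flange rests on the collar top, its origin 82 mm above the pot's, lid x in line with pot x (either way round) at the slots.
- mouth (a point): Centre of the pot's round mouth at the collar's flat top. Opening 74 mm across; the two slots are 19 mm wide and reach to 44 mm from the axis. Between the slots roof tabs 8 mm thick cover 37 to 44 mm radius; the lugs run under them. A lug can turn only clockwise (from above) from its slot.
- half_mark (a point): One of the two orange halfway marks on the collar's top, 48 mm from the axis, 35 degrees (0.61 rad) clockwise of each slot; red lock marks at 70 degrees. From about 7 degrees on a sprung latch ring pushes the lid back anticlockwise (about 0.04 N m, growing to 0.14 N m at halfway); the click nib is felt from about 50 degrees.
- lid: Loose blue-grey bayonet lid, about 150 g, lying plug down on the shelf, 50 mm high; origin: centre of the plug's underside, z up. Plug 70 mm across (foot chamfered to 64), z 0 to 18 mm; flange 84 mm across, z 18 to 24. Two lugs on its own +x and -x sides, z 2 to 8, 12 mm wide, reach 42 mm from the axis. It is the same turned half round.
- lid_bar (a point): Middle of the lid's black grip bar, 37 mm above the lid's origin. The bar runs along the lid's x, 52 mm long, 12 mm wide, from 24 to 50 mm above the lid's origin, with the flat flange below it.
- lid_line (a point): Outer end of one of the two white lines on the flange, in line with the bar and the lugs, 42 mm from the lid's axis along its own +x, 24 mm above the lid's origin. At halfway the two lines point at the orange marks.
- air_pump: Grey air pump, 75 x 120 x 52 mm, a bystander; origin: centre of the underside.
- airstone: Blue ceramic airstone standing up, 34 mm across, 42 mm high, a bystander; origin: centre of the underside.
- tweezers: Stainless aquascaping tweezers lying flat, 265 mm long along its x, 8 mm high, a bystander; origin: near the middle, underside.
- check_valve: Clear plastic check valve, 54 x 20 x 20 mm, a bystander; origin: centre of the underside.
- feeding_ring: Green feeding ring, 80 mm across, 10 mm high, a bystander; origin: centre of the underside.
- food_jar: Food jar with orange cap, 60 mm across, 85 mm high, a bystander; origin: centre of the underside.
Mind the look-alikes: they are no part of the job. Leave any pink or yellow look-alike of the lid alone.

How it is judged:
By the outcome, as a careful person would: the job done as asked, in the order asked, and still so for the second after the job is handed in, while the arm keeps its last pose, push and grip.
It also fails if it takes over 72 s, if anything falls off the work surface, if the arm or the gripper's body presses on something with over 40 N, if the wrist force passes 120 N, or if a joint passes its speed limit or range.

ROBOT

A 7-joint arm with a two-finger parallel gripper is mounted at the origin on the work surface. World frame = base frame: x ahead of the robot, y to its left, z up, the work surface at z = 0. Lengths are in m, angles in degrees, forces in N, time in s.
With the tool pointing down it reaches from about 0.4 to 0.925 m from the base axis. Payload 5.6 kg.
Tool frame: the origin (TCP) lies midway between the tips of the shut fingers; the grasp point (between the pads) lies 19 mm behind it; z points along the fingers, x is the direction in which the jaws open and shut, and the axes are right-handed (so a half turn about z gives the same grasp; the last joint's range is limited). The gripper opens to 85 mm and grips with 20 to 120 N. Pads are 22 mm wide; open, the fingers measure 114 mm over their backs; the gripper's body (76 mm by 85 mm) begins 54 mm behind the grasp point. The pads swing forward as they close: fully open they stand 13 mm farther back than shut.
Start: joints at [65.833, 26.786, -0.665, 91.828, 0.344, 61.387, -3.226], TCP at [0.24, -0.604, 0.197] pointing down, gripper open.
Joint ranges: [-144.91, 144.91], [-17.63, 115.5], [-89.93, 88.59], [15.96, 139.68], [-74.01, 254.01], [8.47, 105.57], [-167.45, 167.45]. Speed limits (degrees/s): [147.25, 147.25, 180, 180, 180, 180, 180].

INTERFACE

Orientations are given as [roll, pitch, yaw] about the fixed x, y, z axes, in that order (R = Rz(yaw) Ry(pitch) Rx(roll)).
In Python, from workcell import r gives the robot as it stands.
- The arm moves only by the tool drive_tool, never from a script. Its argument "moves" is text: rows parted by semicolons, each of 5 numbers parted by spaces: the shift along the tool's x, y, z in m, then the turn about the tool's z in rad, then the opening, from -1 (shut) to 1 (fully open). In form: dx dy dz roll gripper; .... A call has 1 to 12 rows; each row shifts and turns the pose as measured when the row begins, along the tool's axes as they then stand; what a row does not reach is not made up. A row lasts 1/10 s, in which the tool goes at most 50 mm and 8.59 degrees, less where a joint would pass 70% of its speed; a pose out of reach is approached as far as the arm can. A call with a gripper value outside its range is refused whole. The fingers move at their own pace and stop on an object; "grip_force" is the grip in N (left out, the last holds). Time passes only in rows, so rows that do not move let the fingers close. It gives the time, the measured TCP pose, the force and the opening at its end, in the units of the state.
- r.get_state(): the state, without advancing time (a new reading comes with each control period).
- r.snapshot(name): name is "scene" or "top" or "wrist"; returns a dict with "image" (384x512x3 uint8, red, green, blue), "range_z" (384x512 float32, m along the optical axis (not along the pixel's ray), 0 where there is no reading), "fx", "fy", "cx", "cy" (pixels), "pose" (4x4, takes a point from camera to world coordinates). Camera axes: x right, y up, looking along -z (the intrinsics and any distortion apply to the point x, -y, -z); pixel columns grow to the right and rows downward; lengths in m; the calibration is good to about 2 mm. The wrist camera is an equidistant fisheye: a pixel r from the principal point sees the ray r / f radians off the axis. A picture is of the moment at which its call begins.
- r.sign_off(): hands the job in, once; it reports no verdict.
The state is a dict: "time_s": time; "joints": joint angles; "qvel": joint speeds; "effort": joint torques, N m; "position": TCP position; "tool_rot": TCP orientation; "ft_force": force on the tool from outside, world axes, zero at the start; "moment": the same for the moment, N m; "gripper_width": finger opening in m.
Only numpy, scipy, OpenCV 4.12 (cv2) and the standard library are available. Lean on these libraries where they do the work, as an engineer would, in place of code of your own. Each camera call takes 0.05 s, during which the arm holds its last target. There are 200 camera calls.

## Working session

There is one attempt and no reset: what is moved stays moved. The work goes in short steps, Python scripts to look and compute and a tool call to move; the robot and the scene stay as the last step left them, time stands still between calls to the robot, and variables do not carry over. Pictures are saved under pics/ and viewed, about 8 in all and at most 12, crops included, and the job is handed in when it is done.

Besides the shell and the picture viewer there is one more tool, called after ">>>" by a JSON object that holds its "op" and its "data", one argument or row to a line. drive_tool: Moves the arm, as the interface text tells. Its arguments: {"type":"object","properties":{"moves":{"type":"string"},"grip_force":{"type":"number"}},"required":["moves"]}

```bash
mkdir -p pics; ls; cat > h.py <<'E'
import numpy as np, cv2, pickle
from workcell import r
def snap(name,tag):
    s=r.snapshot(name); pickle.dump(s,open(f'pics/{tag}.pkl','wb'))
    cv2.imwrite(f'pics/{tag}.png',s['image'][:,:,::-1]); return s
def load(tag): return pickle.load(open(f'pics/{tag}.pkl','rb'))
def ray(s,u,v,fish=False):
    x=(u-s['cx'])/s['fx']; y=(v-s['cy'])/s['fy']
    if fish:
        t=np.hypot(x,y); k=np.sin(t)/max(t,1e-9); d=np.array([x*k,-y*k,-np.cos(t)])
    else: d=np.array([x,-y,-1.])
    return s['pose'][:3,3], s['pose'][:3,:3]@d
def atz(s,u,v,z,fish=False):
    o,d=ray(s,u,v,fish); return o+d*(z-o[2])/d[2]
def depth(s,u,v):
    o,d=ray(s,u,v); return o+d*s['range_z'][int(v),int(u)]
E
python3 - <<'E'
from h import *
for n in('top','scene'):
    s=snap(n,n+'0'); print(n,s['fx'],s['cx'],s['cy'],s['pose'].round(3).tolist(),[k for k in s])
print(r.get_state())
a=cv2.imread('pics/top0.png');b=cv2.imread('pics/scene0.png')
cv2.imwrite('pics/t0.png',cv2.resize(a,(800,600),interpolation=cv2.INTER_CUBIC))
cv2.imwrite('pics/s0.png',cv2.resize(b,(800,600),interpolation=cv2.INTER_CUBIC))
E
```

```text
pics
top 498.0132073527447 252.56735600015128 190.54319823488055 [[-0.013, 0.994, -0.111, 0.459], [-1.0, -0.015, -0.021, -0.011], [-0.023, 0.11, 0.994, 1.222], [0.0, 0.0, 0.0, 1.0]] ['image', 'range_z', 'fx', 'fy', 'cx', 'cy', 'pose']
scene 452.2668618951158 254.37850114949202 188.73476132359804 [[-0.692, -0.412, 0.592, 1.395], [0.721, -0.414, 0.555, 0.765], [0.016, 0.812, 0.584, 0.899], [0.0, 0.0, 0.0, 1.0]] ['image', 'range_z', 'fx', 'fy', 'cx', 'cy', 'pose']
{'time_s': 0.1, 'joints': array([65.83218282, 26.83355464, -0.66479232, 91.87554429,  0.34356525,
       61.38648194, -3.22483965]), 'qvel': array([-0.01245037, -0.17590205,  0.09152879, -0.0870127 ,  0.08287667,
       -0.01943532, -0.0838701 ]), 'effort': array([ 6.44974789e-04, -5.33519304e+01,  2.15005089e-02, -2.51961905e+01,
        1.15258608e-02,  4.34309099e-03, -1.19105954e-05]), 'position': array([ 0.24010784, -0.60342483,  0.1959049 ]), 'tool_rot': array([ 1.79993483e+02,  9.33782867e-02, -6.82987878e+01]), 'ft_force': array([ 0.05273956, -0.48195516, -0.365439  ]), 'moment': array([-0.07077622,  0.02171449, -0.02835065]), 'gripper_width': 0.08550378658395387}
```

View pics/t0.png

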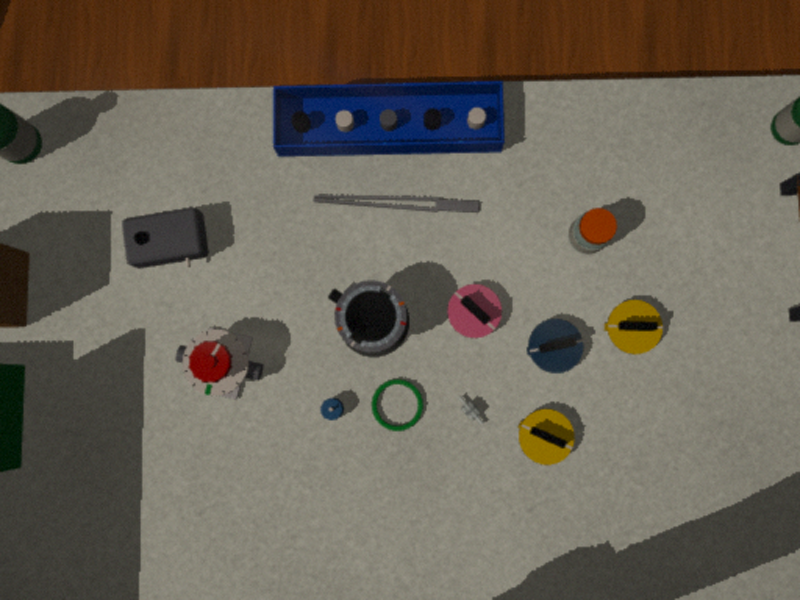

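View pics/s0.png

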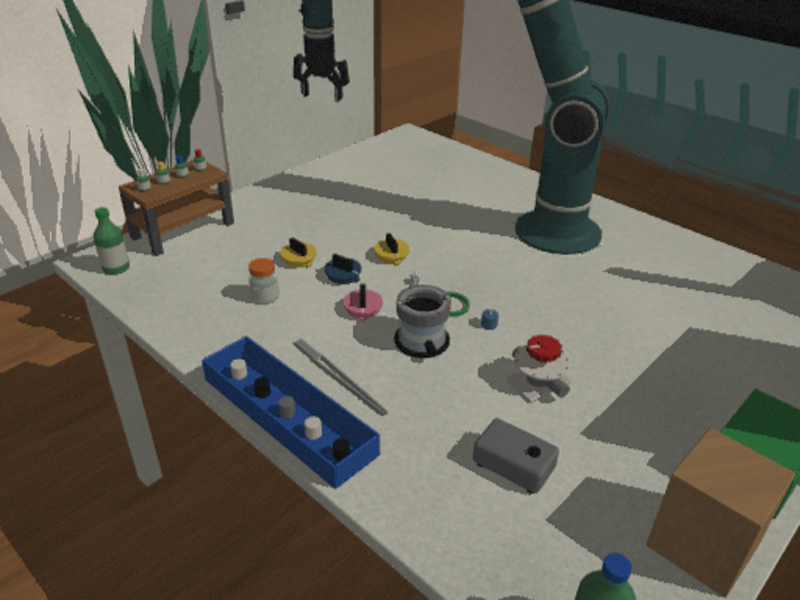

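The top view (800x600 scale) shows the red wheel at (210,361) with its pointer up-right. The green mark is at (208,390), the pot at (372,317) and the blue-grey lid at (556,345). The look-alikes are pink and yellow. Next I'll enlarge the three.

```bash
python3 - <<'E'
from h import *
s=load('top0'); a=s['image'][:,:,::-1]
out=[]
for (u,v) in((138,230),(238,203),(356,220)):
    c=a[v-32:v+32,u-32:u+32]; c=cv2.resize(c,(400,400),interpolation=cv2.INTER_CUBIC)
    for k in range(0,400,50): cv2.line(c,(k,0),(k,6),(255,255,255),1);cv2.line(c,(0,k),(6,k),(255,255,255),1)
    out.append(c)
blank=np.hstack([out[0],out[1]]); cv2.imwrite('pics/c1.png',blank)
# lid + colour fits
hsv=cv2.cvtColor(a.copy(),cv2.COLOR_BGR2HSV)
def cen(m,z,n):
    k,l,st,c=cv2.connectedComponentsWithStats(m.astype(np.uint8)); i=1+np.argmax(st[1:,4])
    q=(l==i).astype(np.uint8); cs=cv2.findContours(q,0,1)[0][0]; (x,y),R=cv2.minEnclosingCircle(cs)
    print(n,st[i],c[i],(x,y,R),atz(s,*c[i],z).round(4),atz(s,x,y,z).round(4)); return q
red=((hsv[...,0]<6)|(hsv[...,0]>174))&(hsv[...,1]>190)&(hsv[...,2]>90); red[:,:100]=0; red[:,180:]=0
cen(red,.091,'wheel')
w=a[190:250,325:385].astype(int); m=np.zeros(a.shape[:2],bool)
m[190:250,325:385]=(w[...,0]>w[...,2]+12)|(w.max(2)<50)
cen(m,.024,'lid')
m2=np.zeros(a.shape[:2],bool); m2[195:245,330:380]=a[195:245,330:380].max(2)<45
q=cen(m2,.05,'bar'); 
p=np.array([atz(s,x,y,.05)[:2] for y,x in zip(*np.nonzero(q))]); w_,V=np.linalg.eigh(np.cov(p.T)); print('bar ang',np.degrees(np.arctan2(V[1,1],V[0,1])),p.mean(0))
# pot via height map
vv,uu=np.mgrid[165:245,200:275]; P=np.array([depth(s,u,v) for u,v in zip(uu.ravel(),vv.ravel())])
k=abs(P[:,2]-.1)<.006; Q=P[k]; print('pot top',k.sum(),Q.min(0),Q.max(0))
pts=np.stack([uu.ravel()[k],vv.ravel()[k]],1).astype(np.int32); (x,y),R=cv2.minEnclosingCircle(pts); print(x,y,R,atz(s,x,y,.1))
E
```

```text
wheel [122 219  24  25 431] [133.07424594 231.85846868] (133.45028686523438, 231.03509521484375, 12.480475425720215) [0.4947 0.286  0.091 ] [0.4965 0.2851 0.091 ]
lid [338 204  35  35 908] [355.41519824 221.02312775] (355.0, 221.375, 17.618005752563477) [ 0.5155 -0.2314  0.024 ] [ 0.5146 -0.2303  0.024 ]
bar [345 213  27  13 187] [357.86096257 219.32085561] (358.0, 219.0, 13.601571083068848) [ 0.5182 -0.2324  0.05  ] [ 0.5189 -0.2328  0.05  ]
bar ang 105.38548916890389 [ 0.5181598  -0.23243801]
pot top 777 [ 0.50676473 -0.00205829  0.09402526] [0.61143283 0.10020415 0.10581892]
236.6847381591797 201.97943115234375 23.145526885986328 [0.5586876  0.04865516 0.1       ]
```

View pics/c1.png

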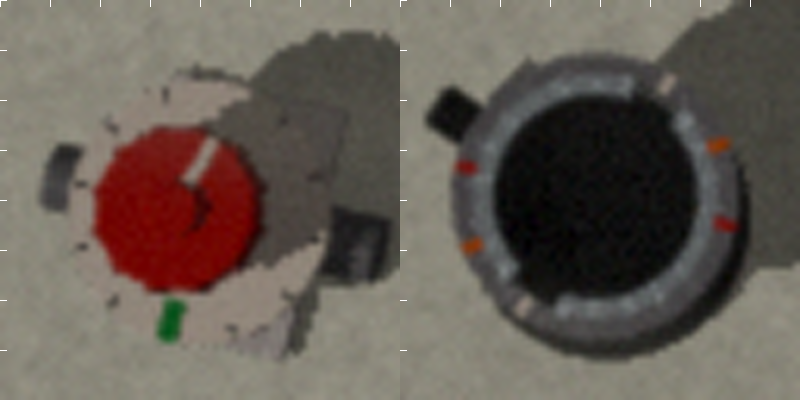

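The crop shows the tap's green mark at (171,321) and its pointer running (188,182)–(214,140). On the pot, the slot marks are at (268,84) and (124,305), and the orange marks at (318,145) and (72,246).

```bash
python3 - <<'E'
from h import *
s=load('top0')
f=lambda x,y,ox,oy,z: atz(s,ox+x/6.25-.5+.08,oy+y/6.25-.5+.08,z)[:2]
A=lambda d: round(float(np.degrees(np.arctan2(d[1],d[0]))),1)
t=lambda x,y,z:f(x,y,106,198,z); p=lambda x,y:f(x,y,206,171,.1)
g=t(171,321,.055); c=np.array([.4965,.2851])
print('green',g,'ang from wheel',A(g-c),np.hypot(*(g-c)))
a,b=t(188,182,.091),t(214,140,.091); print('pointer',a,b,A(b-a),A(b-c))
e1,e2=t(62,178,.03),t(358,243,.03); print('pipe',e1,e2,A(e1-e2),(e1+e2)/2,np.hypot(*(e1-e2)))
w1,w2=p(268,84),p(124,305); o1,o2=p(318,145),p(72,246); r1,r2=p(325,224),p(67,168)
for n,q,w in(('white',w1,w2),('orange',o1,o2),('red',r1,r2)): print(n,(q+w)/2,A(q-w),np.hypot(*(q-w)))
E
```

```text
green [0.45591538 0.29519098] ang from wheel 166.0 0.04182032146488766
pointer [0.50631746 0.28019971] [0.52150433 0.27085372] -31.6 -29.7
pipe [0.51105404 0.34470291] [0.48462649 0.2301155 ] 77.0 [0.49784027 0.2874092 ] 0.11759544795935502
white [0.55944959 0.04798062] -33.6 0.09558652524479555
orange [0.55897173 0.04839645] -68.4 0.09627304215757813
red [0.55878971 0.0481663 ] -103.1 0.09584370180594982
```

>>> {"op": "drive_tool", "data": {
  "moves": "-0.021 -0.0316 -0.005 0 1;-0.021 -0.0316 -0.005 0 1;-0.021 -0.0316 -0.005 0 1;-0.021 -0.0316 -0.005 0 1;-0.021 -0.0316 -0.005 0 1;-0.021 -0.0316 -0.005 0 1;-0.021 -0.0316 -0.005 0 1;-0.021 -0.0316 -0.005 0 1;-0.021 -0.0316 -0.005 0 1;-0.021 -0.0316 -0.005 0 1;-0.021 -0.0316 -0.005 0 1;-0.021 -0.0316 -0.005 0 1",
  "grip_force": 40
}}

```text
time_s: 1.3
position: [0.5023, -0.2196, 0.2517]
tool_rot: [179.6, 0.6, -69.1]
ft_force: [0.7, -0.2, 0.9]
gripper_width: 0.0857
```

```bash
cat >> h.py <<'E'
def plan(x,y,z,n=1):
    st=r.get_state(); p=st['position']; a=np.radians(st['tool_rot'][2]); d=np.array([x,y,z])-p
    print('t',st['time_s'],'pos',p.round(4),'rot',st['tool_rot'].round(1),'j7',st['joints'][6].round(1),'w',st['gripper_width'].round(4),'f',st['ft_force'].round(1),'m',st['moment'].round(2))
    from scipy.spatial.transform import Rotation as R
    t=R.from_euler('xyz',st['tool_rot'],degrees=True).as_matrix().T@d
    print('tool',t.round(4),'per row',(t/n).round(4))
E
python3 - <<'E'
from h import *
s=snap('wrist','wl'); print(s['fx'],s['cx'],s['cy'],s['pose'].round(3).tolist())
a=cv2.imread('pics/wl.png'); cv2.imwrite('pics/wl2.png',cv2.resize(a,(768,576),interpolation=cv2.INTER_CUBIC))
plan(.4965,.286,.22,12)
E
```

```text
297.3186396354542 255.57079888310687 191.3182292102316 [[0.356, 0.892, 0.279, 0.573], [-0.934, 0.343, 0.096, -0.194], [-0.01, -0.295, 0.956, 0.428], [0.0, 0.0, 0.0, 1.0]]Traceback (most recent call last):
  File "<stdin>", line 4, in <module>
  File "h.py", line 19, in plan
    print('t',st['time_s'],'pos',p.round(4),'rot',st['tool_rot'].round(1),'j7',st['joints'][6].round(1),'w',st['gripper_width'].round(4),'f',st['ft_force'].round(1),'m',st['moment'].round(2))
                                                                                                            ^^^^^^^^^^^^^^^^^^^^^^^^^
AttributeError: 'float' object has no attribute 'round'
```

View pics/wl2.png

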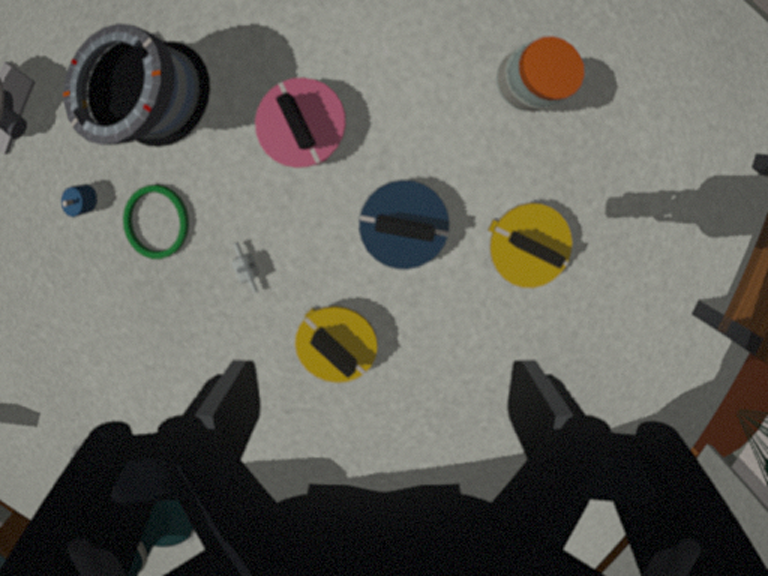

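The wrist view shows the blue lid at (404,225), with its white line ends at (360,218) and (448,233).

```bash
sed -i "s/st\['gripper_width'\].round(4)/round(st['gripper_width'],4)/" h.py; python3 - <<'E'
from h import *
s=load('wl'); f=lambda u,v,z: atz(s,u/1.5-.17,v/1.5-.17,z,True)[:2]
a,b=f(361,218.5,.024),f(449,233,.024); d=a-b
print('lines',a,b,(a+b)/2,np.degrees(np.arctan2(d[1],d[0])),np.hypot(*d))
l,rr,t,bb=f(359,225,.024),f(449.5,225,.024),f(404,180,.024),f(404,269,.024); print('flange',(l+rr)/2,(t+bb)/2,np.hypot(*(l-rr)),np.hypot(*(t-bb)))
a,b=f(376,225,.05),f(436,232,.05); d=a-b
print('bar',(a+b)/2,np.degrees(np.arctan2(d[1],d[0])),np.hypot(*d))
plan(.4965,.286,.22,12)
E
```

```text
lines [ 0.50896181 -0.19194688] [ 0.52561502 -0.27221406] [ 0.51728842 -0.23208047] 101.72099000369082 0.081976514035934
flange [ 0.51768061 -0.23104153] [ 0.51719658 -0.23089451] 0.08306659144244616 0.08292206357215377
bar [ 0.51882689 -0.23119185] 104.45944177695893 0.05191575426006048
t 1.35 pos [ 0.507  -0.2122  0.2527] rot [179.9   0.7 -68.6] j7 -52.4 w 0.0853 f [3.2 4.9 1. ] m [ 0.29 -0.26  0.04]
tool [-0.4671 -0.1725  0.0377] per row [-0.0389 -0.0144  0.0031]
```

>>> {"op": "drive_tool", "data": {
  "moves": "-0.0395 -0.0144 0.002 0 1;-0.0395 -0.0144 0.002 0 1;-0.0395 -0.0144 0.002 0 1;-0.0395 -0.0144 0.002 0 1;-0.0395 -0.0144 0.002 0 1;-0.0395 -0.0144 0.002 0 1;-0.0395 -0.0144 0.002 0 1;-0.0395 -0.0144 0.002 0 1;-0.0395 -0.0144 0.002 0 1;-0.0395 -0.0144 0.002 0 1;-0.03 -0.01 0 0 1;0 0 0 0 1"
}}

```text
time_s: 2.55
position: [0.4914, 0.2557, 0.2328]
tool_rot: [179.6, 0.8, -68.5]
ft_force: [-0.1, 0.8, -0.7]
gripper_width: 0.0856
```

>>> {"op": "drive_tool", "data": {
  "moves": "0 0 0 -0.149 1;0 0 0 -0.149 1;0 0 0 -0.149 1;0 0 0 -0.149 1;0 0 0 -0.149 1;0 0 0 -0.149 1;0 0 0 -0.149 1;0 0 0 -0.149 1;0 0 0 -0.149 1;0 0 0 -0.149 1;0 0 0 -0.149 1;0 0 0 -0.149 1"
}}

```text
time_s: 3.75
position: [0.4917, 0.2409, 0.2273]
tool_rot: [-179.5, 0.9, 34.5]
ft_force: [-0.7, -0.3, -0.3]
gripper_width: 0.085
```

>>> {"op": "drive_tool", "data": {
  "moves": "0 0 0 -0.149 1;0 0 0 -0.149 1;0 0 0 -0.149 1;0 0 0 -0.149 1;0 0 0 -0.149 1;0 0 0 -0.149 1;0 0 0 -0.149 1;0 0 0 -0.149 1;0 0 0 0 1;0 0 0 0 1"
}}

```text
time_s: 4.75
position: [0.4933, 0.2253, 0.2223]
tool_rot: [-178.5, 0.4, 103.0]
ft_force: [-0.8, -0.1, 1.3]
gripper_width: 0.0856
```

```bash
python3 - <<'E'
from h import *
s=snap('wrist','wt')
a=cv2.imread('pics/wt.png'); cv2.imwrite('pics/wt2.png',cv2.resize(a,(768,576),interpolation=cv2.INTER_CUBIC))
plan(.4965,.286,.15)
E
```

```text
t 4.8 pos [0.4934 0.2252 0.2223] rot [-178.5    0.5  103. ] j7 50.2 w 0.085 f [-1.3  0.1  0.1] m [-0.   -0.06  0.01]
tool [0.0591 0.0187 0.0713] per row [0.0591 0.0187 0.0713]
```

View pics/wt2.png

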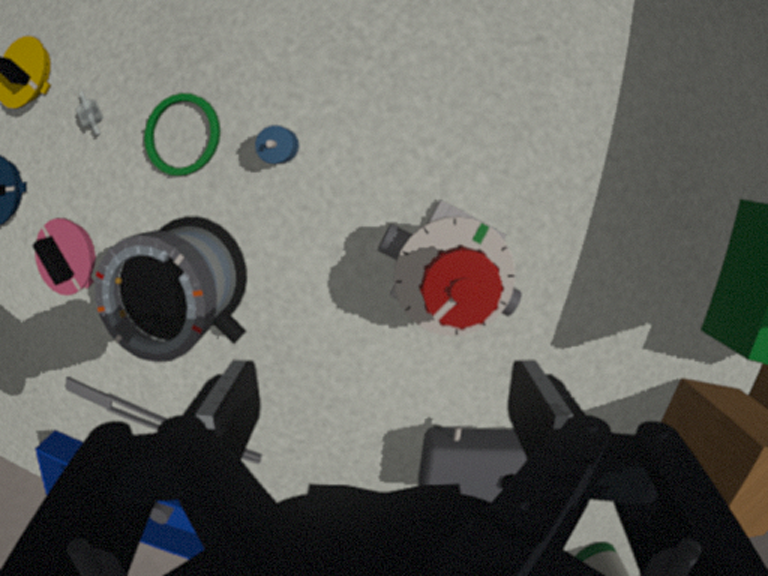

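The wrist view shows the wheel centred at (463,288), the pointer's outer end at (436,318) and the green mark at (481,233).

```bash
python3 - <<'E'
from h import *
s=load('wt'); f=lambda u,v,z: atz(s,u/1.5-.17,v/1.5-.17,z,True)[:2]
A=lambda d: round(float(np.degrees(np.arctan2(d[1],d[0]))),1)
a=s['image'][:,:,::-1].copy(); hsv=cv2.cvtColor(a,cv2.COLOR_BGR2HSV)
red=(((hsv[...,0]<6)|(hsv[...,0]>174))&(hsv[...,1]>190)&(hsv[...,2]>80)).astype(np.uint8)
k,l,st,c=cv2.connectedComponentsWithStats(red); i=1+np.argmax(st[1:,4]); q=(l==i).astype(np.uint8)
(x,y),R=cv2.minEnclosingCircle(cv2.findContours(q,0,1)[0][0]); print(x,y,R,st[i])
c1=atz(s,x,y,.088,True)[:2]; c2=f(463,288,.091); print(c1,c2)
g=f(481,233,.055); p=f(436,318,.091); p2=f(453,300,.093)
print('green',A(g-c1),np.hypot(*(g-c1)),'pointer',A(p-c1),A(p-p2))
o1,o2,w1,w2=f(197,294,.1),f(117,281,.1),f(177,260,.1),f(120,322,.1)
print('pot',(o1+o2)/2,(w1+w2)/2,A(w1-w2),A(o1-o2))
E
```

```text
307.4906311035156 192.002685546875 26.509471893310547 [ 281  167   54   51 1693]
[0.49755763 0.28439406] [0.49643628 0.28473332]
green 164.4 0.041425461833383054 pointer -27.1 -26.1
pot [0.54636272 0.05655607] [0.55244828 0.04893148] 142.1 94.9
```

>>> {"op": "drive_tool", "data": {
  "moves": "0 0 0 -0.06 1;0 0 0 0 1;0 0 0 0 1;0 0 0 0 1"
}}

```text
time_s: 5.2
position: [0.4935, 0.2241, 0.2222]
tool_rot: [-178.4, 0.5, 106.0]
ft_force: [0.3, 0.1, 0.4]
gripper_width: 0.0856
```

```bash
python3 - <<'E'
from h import *
plan(.4965,.286,.14)
E
```

```text
t 5.2 pos [0.4935 0.2241 0.2222] rot [-178.4    0.5  106. ] j7 52.7 w 0.0856 f [0.3 0.1 0.4] m [-0.03 -0.05 -0.04]
tool [0.0594 0.0221 0.0811] per row [0.0594 0.0221 0.0811]
```

>>> {"op": "drive_tool", "data": {
  "moves": "0.0146 0.0057 0.01 0 1;0.0146 0.0057 0.01 0 1;0.0146 0.0057 0.01 0 1;0.0146 0.0057 0.01 0 1;0 0 0.01 0 1;0 0 0 0 1;0 0 0 0 1"
}}

```text
time_s: 5.9
position: [0.4995, 0.2861, 0.1695]
tool_rot: [-178.5, 0.7, 105.4]
ft_force: [-0.1, 0.0, -0.7]
gripper_width: 0.0851
```

```bash
python3 - <<'E'
from h import *
plan(.497,.285,.061)
E
```

```text
t 5.9 pos [0.4995 0.2861 0.1695] rot [-178.5    0.7  105.4] j7 44.4 w 0.0851 f [-0.1  0.  -0.7] m [-0.03 -0.05 -0.02]
tool [9.000e-04 1.000e-04 1.086e-01] per row [9.000e-04 1.000e-04 1.086e-01]
```

>>> {"op": "drive_tool", "data": {
  "moves": "0 0 0.02 0 1;0 0 0.02 0 1;0 0 0.02 0 1;0 0 0.018 0 1;0 0 0.01 0 1;0 0 0.005 0 1;0 0 0 0 1;0 0 0 0 1"
}}

```text
time_s: 6.7
position: [0.5022, 0.2807, 0.0773]
tool_rot: [-179.0, 0.7, 104.9]
ft_force: [-0.5, 0.5, 0.8]
gripper_width: 0.0854
```

```bash
python3 - <<'E'
from h import *
plan(.497,.285,.061)
E
```

```text
t 6.7 pos [0.5022 0.2807 0.0773] rot [-179.     0.7  104.9] j7 39.6 w 0.0854 f [-0.5  0.5  0.8] m [ 0.07 -0.   -0.01]
tool [ 0.0057 -0.0036  0.0163] per row [ 0.0057 -0.0036  0.0163]
```

>>> {"op": "drive_tool", "data": {
  "moves": "0.0057 -0.0036 0.004 0 1;0 0 0.006 0 1;0 0 0.006 0 1;0 0 0 0 1;0 0 0 0 1"
}}

```text
time_s: 7.2
position: [0.4972, 0.2865, 0.0616]
tool_rot: [-179.1, 0.7, 105.0]
ft_force: [0.5, -0.4, 0.2]
gripper_width: 0.0855
```

```bash
python3 - <<'E'
from h import *
plan(.497,.285,.061)
E
```

```text
t 7.2 pos [0.4972 0.2865 0.0616] rot [-179.1    0.7  105. ] j7 37.9 w 0.0855 f [ 0.5 -0.4  0.2] m [ 0.08 -0.06 -0.01]
tool [-0.0014 -0.0006  0.0006] per row [-0.0014 -0.0006  0.0006]
```

>>> {"op": "drive_tool", "data": {
  "moves": "-0.001 0 0 0 -1;0 0 0 0 -1;0 0 0 0 -1;0 0 0 0 -1;0 0 0 0 -1;0 0 0 0 -1;0 0 0 0 -1;0 0 0 0 -1",
  "grip_force": 30
}}

```text
time_s: 8.0
position: [0.4981, 0.2855, 0.0621]
tool_rot: [-179.2, 0.7, 104.9]
ft_force: [0.1, -0.5, -0.1]
gripper_width: 0.0002
```

```bash
python3 - <<'E'
from h import *
plan(.497,.285,.061)
E
```

```text
t 8.0 pos [0.4981 0.2855 0.0621] rot [-179.2    0.7  104.9] j7 38.0 w 0.0002 f [ 0.1 -0.5 -0.1] m [ 0.05 -0.02 -0.02]
tool [-0.0002 -0.0011  0.0011] per row [-0.0002 -0.0011  0.0011]
```

```bash
python3 - <<'E'
from h import *
s=snap('wrist','wg'); t=snap('top','tg'); c=snap('scene','sg')
a=s['image'][90:,56:456,::-1]; b=t['image'][190:270,90:190,::-1]; d=c['image'][200:264,310:390,::-1]
I=cv2.INTER_CUBIC
cv2.imwrite('pics/g1.png',np.hstack([cv2.resize(a,(400,294)),cv2.resize(d,(368,294),interpolation=I)]))
P=atz(t,133.4,231,.09);print(P)
E
```

```text
[0.49664107 0.28550874 0.09      ]
```

View pics/g1.png

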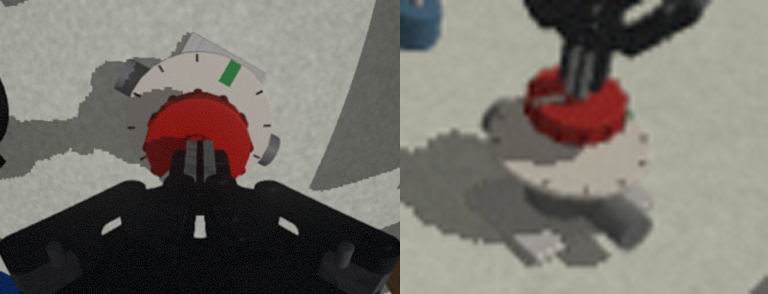

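```bash
python3 - <<'E'
from h import *
for n in('sg','scene0'):
    s=load(n); print(n)
    for v in range(206,244,4): print(v,[tuple((depth(s,u,v)*1000).round(0).astype(int)) for u in (340,346,350,354)])
s=load('tg'); 
for v in (215,225,229,231,233,238): print(v,[tuple((depth(s,u,v)*1000).round(0).astype(int)) for u in (126,130,134,138,142)])
from scipy.spatial.transform import Rotation as R
w=load('wg'); st=r.get_state(); T=np.eye(4); T[:3,:3]=R.from_euler('xyz',st['tool_rot'],degrees=True).as_matrix(); T[:3,3]=st['position']; print((np.linalg.inv(T)@w['pose']).round(3), st['joints'].round(2))
E
```

```text
sg
206 [(np.int64(356), np.int64(173), np.int64(1)), (np.int64(515), np.int64(282), np.int64(148)), (np.int64(506), np.int64(289), np.int64(147)), (np.int64(506), np.int64(301), np.int64(153))]
210 [(np.int64(371), np.int64(184), np.int64(-1)), (np.int64(511), np.int64(282), np.int64(132)), (np.int64(510), np.int64(293), np.int64(138)), (np.int64(506), np.int64(303), np.int64(141))]
214 [(np.int64(386), np.int64(195), np.int64(-3)), (np.int64(509), np.int64(283), np.int64(118)), (np.int64(510), np.int64(295), np.int64(125)), (np.int64(502), np.int64(303), np.int64(125))]
218 [(np.int64(508), np.int64(266), np.int64(92)), (np.int64(510), np.int64(285), np.int64(105)), (np.int64(507), np.int64(296), np.int64(110)), (np.int64(479), np.int64(294), np.int64(92))]
222 [(np.int64(521), np.int64(275), np.int64(91)), (np.int64(509), np.int64(287), np.int64(91)), (np.int64(500), np.int64(294), np.int64(90)), (np.int64(493), np.int64(303), np.int64(91))]
226 [(np.int64(529), np.int64(282), np.int64(86)), (np.int64(521), np.int64(296), np.int64(89)), (np.int64(515), np.int64(304), np.int64(91)),
[... 3607 characters left out ...]
p.int64(482), np.int64(158), np.int64(531))]
233 [(np.int64(479), np.int64(180), np.int64(531)), (np.int64(479), np.int64(174), np.int64(535)), (np.int64(479), np.int64(168), np.int64(535)), (np.int64(479), np.int64(162), np.int64(537)), (np.int64(479), np.int64(156), np.int64(538))]
238 [(np.int64(472), np.int64(178), np.int64(538)), (np.int64(472), np.int64(172), np.int64(542)), (np.int64(472), np.int64(165), np.int64(546)), (np.int64(472), np.int64(159), np.int64(547)), (np.int64(472), np.int64(154), np.int64(547))]
[[ 1.     0.001 -0.     0.   ]
 [ 0.001 -0.958 -0.288 -0.073]
 [-0.001  0.288 -0.958 -0.176]
 [ 0.     0.     0.     1.   ]] [  4.94  42.77 -53.01 104.99  41.68  55.29  38.03]
```

```bash
python3 - <<'E'
from h import *
from scipy.spatial.transform import Rotation as R
st=r.get_state(); M=R.from_euler('xyz',st['tool_rot'],degrees=True).as_matrix()
for n in ('wg','wt'):
    w=load(n)
    C=np.array([[1,0,0],[0,-.958,-.288],[0,.288,-.958]]); t=np.array([0,-.073,-.176])
    def tool(u,v):
        x=(u-w['cx'])/w['fx']; y=(v-w['cy'])/w['fy']; th=np.hypot(x,y); k=np.tan(th)/th; d=w['range_z'][v,u]
        return (C@np.array([x*k*d,-y*k*d,-d])+t)*1000
    us=(253,259,263) if n=='wg' else (150,155,160,165)
    for v in range(225,300,5): print(n,v,[tool(u,v).round(0).tolist() for u in us])
E
```

```text
wg 225 [[-1.0, -10.0, -29.0], [2.0, -10.0, -29.0], [4.0, -9.0, -28.0]]
wg 230 [[-1.0, -8.0, -32.0], [2.0, -8.0, -32.0], [4.0, -8.0, -31.0]]
wg 235 [[-1.0, -11.0, -43.0], [2.0, -11.0, -44.0], [4.0, -11.0, -44.0]]
wg 240 [[-1.0, -11.0, -49.0], [2.0, -11.0, -49.0], [4.0, -11.0, -49.0]]
wg 245 [[-1.0, -11.0, -55.0], [2.0, -10.0, -53.0], [3.0, -11.0, -54.0]]
wg 250 [[-1.0, -11.0, -59.0], [2.0, -10.0, -58.0], [3.0, -11.0, -59.0]]
wg 255 [[-1.0, -11.0, -64.0], [1.0, -11.0, -63.0], [3.0, -11.0, -64.0]]
wg 260 [[-1.0, -10.0, -67.0], [1.0, -11.0, -68.0], [3.0, -11.0, -68.0]]
wg 265 [[-1.0, -10.0, -71.0], [1.0, -10.0, -70.0], [3.0, -10.0, -71.0]]
wg 270 [[-1.0, -8.0, -72.0], [1.0, -7.0, -70.0], [3.0, -12.0, -78.0]]
wg 275 [[-1.0, -5.0, -71.0], [1.0, -5.0, -71.0], [3.0, -11.0, -81.0]]
wg 280 [[-1.0, -3.0, -72.0], [1.0, -3.0, -72.0], [3.0, -12.0, -85.0]]
wg 285 [[-1.0, -0.0, -72.0], [1.0, 0.0, -71.0], [3.0, -11.0, -87.0]]
wg 290 [[-1.0, 2.0, -72.0], [1.0, 3.0, -70.0], [3.0, -7.0, -84.0]]
wg 295 [[-1.0, 5.0, -71.0], [1.0, 6.0, -70.0], [3.0, -2.0, -81.0]]
wt 225 [[0.0, -73.0, -176.0], [-138.0, 83.0
[... 727 characters left out ...]
 -7.0, -64.0], [-43.0, -4.0, -58.0]]
wt 265 [[-44.0, -10.0, -74.0], [-43.0, -9.0, -71.0], [-42.0, -6.0, -66.0], [-43.0, -2.0, -59.0]]
wt 270 [[-42.0, -11.0, -79.0], [-43.0, -6.0, -72.0], [-43.0, -3.0, -66.0], [-43.0, 1.0, -59.0]]
wt 275 [[-43.0, -8.0, -78.0], [-43.0, -4.0, -72.0], [-43.0, -1.0, -67.0], [-43.0, 3.0, -61.0]]
wt 280 [[-43.0, -7.0, -80.0], [-43.0, -3.0, -74.0], [-43.0, 2.0, -67.0], [-43.0, 5.0, -62.0]]
wt 285 [[-43.0, -5.0, -81.0], [-43.0, -1.0, -75.0], [-43.0, 2.0, -70.0], [-43.0, 7.0, -63.0]]
wt 290 [[-43.0, -3.0, -81.0], [-43.0, 1.0, -76.0], [-42.0, 4.0, -72.0], [-43.0, 10.0, -63.0]]
wt 295 [[-43.0, -1.0, -82.0], [-43.0, 3.0, -77.0], [-43.0, 7.0, -71.0], [-43.0, 11.0, -65.0]]
```

The fingertips are about 37 mm behind the TCP that the state reports. Both the wrist depth and the scene depth show this, and nothing was touched. From here I'll place the real tips at TCP − 37 mm along the tool.

>>> {"op": "drive_tool", "data": {
  "moves": "0 0 0 0 1;0 0 0 0 1;0 0 0 0 1;0 0 0 0 1;0 0 0 0 1;0 0 0 0 1;0 0 0 0 1"
}}

```text
time_s: 8.85
position: [0.498, 0.2855, 0.062]
tool_rot: [-179.2, 0.7, 104.9]
ft_force: [0.0, 0.9, 0.9]
gripper_width: 0.0854
```

>>> {"op": "drive_tool", "data": {
  "moves": "0 0 0.008 0 1;0 0 0.008 0 1;0 0 0.008 0 1;0 0 0.008 0 1;0 0 0.004 0 1;0 0 0 0 1;0 0 0 0 1"
}}

```text
time_s: 9.55
position: [0.4968, 0.2844, 0.0216]
tool_rot: [-179.0, 0.7, 104.9]
ft_force: [-0.3, 0.3, 0.3]
gripper_width: 0.0855
```

```bash
python3 - <<'E'
from h import *
plan(.497,.285,.023)
E
```

```text
t 9.55 pos [0.4968 0.2844 0.0216] rot [-179.     0.7  104.9] j7 35.8 w 0.0855 f [-0.3  0.3  0.3] m [ 0.01 -0.05 -0.01]
tool [ 0.0005  0.0003 -0.0014] per row [ 0.0005  0.0003 -0.0014]
```

>>> {"op": "drive_tool", "data": {
  "moves": "0 0 -0.0015 0 -1;0 0 0 0 -1;0 0 0 0 -1;0 0 0 0 -1;0 0 0 0 -1;0 0 0 0 -1",
  "grip_force": 30
}}

```text
time_s: 10.15
position: [0.4974, 0.2836, 0.024]
tool_rot: [-179.1, 0.8, 104.9]
ft_force: [0.4, -0.4, -1.8]
gripper_width: 0.0592
```

```bash
python3 - <<'E'
from h import *
plan(.497,.285,.023)
E
```

```text
t 10.15 pos [0.4974 0.2836 0.024 ] rot [-179.1    0.8  104.9] j7 36.0 w 0.0592 f [ 0.4 -0.4 -1.8] m [0.13 0.08 0.03]
tool [0.0015 0.     0.0009] per row [0.0015 0.     0.0009]
```

>>> {"op": "drive_tool", "data": {
  "moves": "0 0 0 0.12 -1;0 0 0 0.12 -1;0 0 0 0.12 -1;0 0 0 0.12 -1;0 0 0 0.12 -1"
}}

```text
time_s: 10.65
position: [0.4974, 0.2837, 0.024]
tool_rot: [-179.7, 1.1, 69.2]
ft_force: [-1.2, -2.0, -1.2]
gripper_width: 0.0592
```

```bash
python3 - <<'E'
from h import *
plan(.4974,.2838,.024)
E
```

```text
t 10.65 pos [0.4974 0.2837 0.024 ] rot [-179.7    1.1   69.2] j7 5.2 w 0.0592 f [-1.2 -2.  -1.2] m [ 0.49 -0.06  0.14]
tool [ 0.0001 -0.0001 -0.    ] per row [ 0.0001 -0.0001 -0.    ]
```

>>> {"op": "drive_tool", "data": {
  "moves": "0 0 0 0.14 -1;0 0 0 0.14 -1;0 0 0 0.14 -1;0 0 0 0.14 -1;0 0 0 0.14 -1;0 0 0 0.14 -1;0 0 0 0.14 -1;0 0 0 0.14 -1;0 0 0 0.14 -1;0 0 0 0.14 -1;0 0 0 0.14 -1;0 0 0 0.14 -1"
}}

```text
time_s: 11.85
position: [0.4971, 0.2835, 0.024]
tool_rot: [178.9, 0.1, -30.9]
ft_force: [-0.7, -0.1, -1.1]
gripper_width: 0.0591
```

```bash
python3 - <<'E'
from h import *
plan(.4974,.2838,.024)
E
```

```text
t 11.85 pos [0.4971 0.2835 0.024 ] rot [ 1.789e+02  1.000e-01 -3.090e+01] j7 -78.9 w 0.0591 f [-0.7 -0.1 -1.1] m [0.22 0.18 0.08]
tool [ 0.0001 -0.0004 -0.0001] per row [ 0.0001 -0.0004 -0.0001]
```

>>> {"op": "drive_tool", "data": {
  "moves": "0 0 0 0.12 -1;0 0 0 0.12 -1;0 0 0 0.12 -1;0 0 0 0.08 -1;0 0 0 0 -1;0 0 0 0 1;0 0 0 0 1;0 0 0 0 1;0 0 0 0 1"
}}

```text
time_s: 12.75
position: [0.4968, 0.285, 0.0244]
tool_rot: [179.1, -0.3, -56.9]
ft_force: [-0.6, 0.5, 0.4]
gripper_width: 0.0853
```

>>> {"op": "drive_tool", "data": {
  "moves": "0 0 -0.02 0 1;0 0 -0.03 0 1;0 0 -0.04 0 1;0 0 -0.04 0 1;0 0 -0.03 0 1;0 -0.04 -0.02 0 1;0 -0.04 0 0 1;0 0 0 0 1"
}}

```text
time_s: 13.55
position: [0.5657, 0.3318, 0.2101]
tool_rot: [178.9, -0.3, -56.7]
ft_force: [0.6, -0.2, -1.7]
gripper_width: 0.0859
```

```bash
python3 - <<'E'
from h import *
plan(.4974,.2838,.2)
s=snap('wrist','wr'); p=np.array([.497,.2845,.091])
q=np.linalg.inv(s['pose'])@np.r_[p,1]; th=np.arctan2(np.hypot(q[0],q[1]),-q[2]); k=th/np.hypot(q[0],q[1])
u=s['cx']+s['fx']*q[0]*k; v=s['cy']-s['fy']*q[1]*k; print(u,v)
u0,v0=int(u)-50,int(v)-40; u0=max(u0,0);v0=max(v0,0); print(u0,v0)
c=s['image'][v0:v0+80,u0:u0+100,::-1]; cv2.imwrite('pics/wr2.png',cv2.resize(c,None,fx=7,fy=7,interpolation=cv2.INTER_CUBIC))
E
```

```text
t 13.55 pos [0.5657 0.3318 0.2101] rot [178.9  -0.3 -56.7] j7 -96.4 w 0.0859 f [ 0.6 -0.2 -1.7] m [ 0.01  0.03 -0.02]
tool [0.0025 0.0833 0.0116] per row [0.0025 0.0833 0.0116]
257.0976314246447 247.60402331332284
207 207
```

View pics/wr2.png

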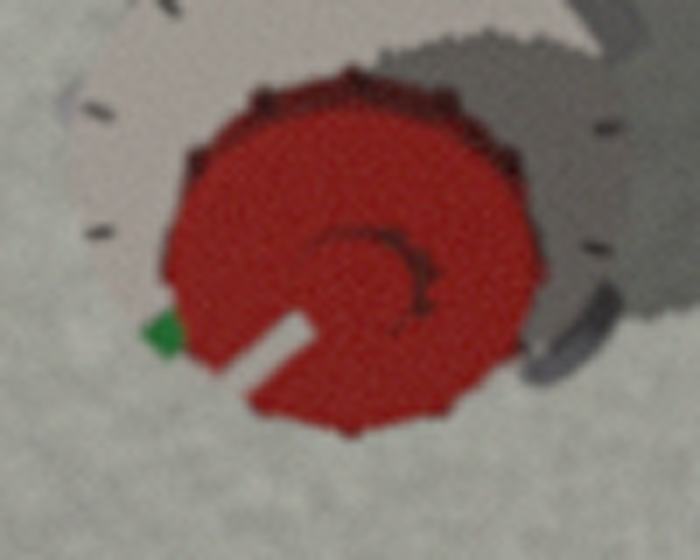

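The pointer runs from (300,322) to (232,378), and the visible green is around (163,333). I'll convert these to angles.

```bash
python3 - <<'E'
from h import *
s=load('wr'); f=lambda x,y,z: atz(s,207+x/7-.43,207+y/7-.43,z,True)[:2]
A=lambda d: round(float(np.degrees(np.arctan2(d[1],d[0]))),1)
# wheel centre from rim top circle
im=s['image'][:,:,::-1].copy(); hsv=cv2.cvtColor(im,cv2.COLOR_BGR2HSV)
red=(((hsv[...,0]<6)|(hsv[...,0]>174))&(hsv[...,1]>150)&(im[...,2]>100)).astype(np.uint8)
ys,xs=np.nonzero(red); P=np.array([atz(s,x,y,.091,True)[:2] for x,y in zip(xs,ys)]); P=P[np.hypot(*(P-[.497,.285]).T)<.05]
(c,d),R=cv2.minEnclosingCircle((P*1e4).astype(np.float32)); c=np.array([c,d])/1e4; print('centre',c,R/1e4)
a,b=f(302,322,.091),f(232,378,.091); print('pointer',A(b-a),A(b-c),A((a+b)/2-c))
g=f(145,331,.055); print('green outer',A(g-c),np.hypot(*(g-c)))
for q in((165,312),(167,357)): g=f(*q,.055); print(A(g-c),np.hypot(*(g-c)))
E
```

```text
centre [0.49842671 0.28672712] 0.030234527587890626
pointer 166.0 169.3 170.7
green outer 163.9 0.04811274642239748
163.1 0.04259967720400878
171.7 0.04923712863825171
```

```bash
cat > ptr.py <<'E'
from h import *
def ptr(s,fish,z=.092):
    im=s['image'].astype(int); H,W=im.shape[:2]
    O=s['pose'][:3,3]; 
    vv,uu=np.mgrid[0:H,0:W]
    def grid(z):
        x=(uu-s['cx'])/s['fx'];y=(vv-s['cy'])/s['fy']
        if fish:
            t=np.hypot(x,y)+1e-9;k=np.sin(t)/t;d=np.stack([x*k,-y*k,-np.cos(t)],-1)
        else: d=np.stack([x,-y,-np.ones_like(x)],-1)
        d=d@s['pose'][:3,:3].T; return (O+d*((z-O[2])/d[...,2])[...,None])[...,:2]
    A=lambda d: np.degrees(np.arctan2(d[1],d[0])).round(1)
    c=np.array([.4972,.2850]); G=grid(.0915); r_=np.hypot(*np.moveaxis(G-c,-1,0))
    red=(im[...,0]>2.2*im[...,1])&(im[...,0]>90)&(r_<.034)
    P=G[red]; (cx,cy),R=cv2.minEnclosingCircle((P*1e4).astype(np.float32)); print('red c',cx/1e4,cy/1e4,R/1e4,'n',red.sum())
    wh=(im[...,1]>0.55*im[...,0])&(im.sum(2)>250)&(r_<.028)
    Q=G[wh]; w=im[...,1][wh].astype(float); print('n ptr',len(Q)); m=np.average(Q,0,w); V=np.linalg.eigh(np.cov(Q.T,aweights=w))[1][:,1]; V=V*np.sign(V@(m-c))
    D=grid(.055); gr=(im[...,1]>1.3*im[...,0])&(im[...,1]>1.3*im[...,2])&(np.hypot(*np.moveaxis(D-c,-1,0))<.055)
    g=D[gr]; print('n green',len(g),'r',np.hypot(*(g-c).T).min(),np.hypot(*(g-c).T).max())
    gm=g[np.hypot(*(g-c).T)>.043].mean(0)
    for cc in (c,np.array([cx,cy])/1e4): print('c',cc,'ptr axis',A(V),'ptr centroid',A(m-cc),'green',A(gm-cc),A(g.mean(0)-cc))
E
python3 - <<'E'
from ptr import *
print('before top'); ptr(load('top0'),False)
print('before wrist'); ptr(load('wt'),True)
print('now wrist'); ptr(load('wr'),True)
print('now top'); ptr(snap('top','tr'),False)
E
```

```text
before top
red c 0.497015771484375 0.285308203125 0.029512530517578125 n 461
n ptr 18
n green 24 r 0.035342461301366854 0.04991017136316854
c [0.4972 0.285 ] ptr axis -31.8 ptr centroid -29.4 green 165.5 165.7
c [0.49701577 0.2853082 ] ptr axis -31.8 ptr centroid -29.9 green 165.9 166.0
before wrist
red c 0.49712646484375 0.284217138671875 0.029787664794921873 n 1979
n ptr 85
n green 76 r 0.03327928034574484 0.04837562075461918
c [0.4972 0.285 ] ptr axis -32.1 ptr centroid -28.8 green 165.4 165.6
c [0.49712646 0.28421714] ptr axis -32.1 ptr centroid -26.6 green 164.5 164.5
now wrist
red c 0.499722802734375 0.2869781494140625 0.030737075805664062 n 1785
n ptr 106
n green 22 r 0.041922476808407924 0.04806654399537613
c [0.4972 0.285 ] ptr axis 104.7 ptr centroid 178.1 green 165.5 165.2
c [0.4997228  0.28697815] ptr axis 104.7 ptr centroid -176.3 green 168.6 168.3
now top
red c 0.496614453125 0.2849356689453125 0.02997956237792969 n 476
n ptr 16
n green 23 r 0.035342461301366854 0.04991017136316854
c [0.4972 0.285 ] ptr axis 164.2 ptr centroid 167.3 green 166.0 165.9
c [0.49661445 0.28493567] ptr axis 164.2 ptr centroid 166.7 green 165.7 165.6
```

The top view is clear now and gives the pointer at 164–167° against green at 166°, so the wheel is done. On to the lid.

>>> {"op": "drive_tool", "data": {
  "moves": "0.0296 0.0233 0 0 0;0.0296 0.0233 0 0 0;0.0296 0.0233 0 0 0;0.0296 0.0233 0 0 0;0.0296 0.0233 0 0 0;0.0296 0.0233 0 0 0;0.0296 0.0233 0 0 0;0.0296 0.0233 0 0 0;0.0296 0.0233 0 0 0;0.0296 0.0233 0 0 0;0.0296 0.0233 0 0 0;0.0296 0.0233 0 0 0"
}}

```text
time_s: 14.85
position: [0.5066, -0.1332, 0.2148]
tool_rot: [178.0, 0.1, -55.8]
ft_force: [0.6, 0.7, -1.7]
gripper_width: 0.043
```

>>> {"op": "drive_tool", "data": {
  "moves": "0.0296 0.0233 0 0 0;0.02 0.015 0 0 0;0 0 0 -0.14 0;0 0 0 -0.14 0;0 0 0 -0.14 0;0 0 0 -0.14 0;0 0 0 -0.14 0;0 0 0 -0.14 0;0 0 0 -0.14 0;0 0 0 -0.14 0;0 0 0 -0.05 0;0 0 0 0 0"
}}

```text
time_s: 16.05
position: [0.4808, -0.2017, 0.2132]
tool_rot: [179.7, 2.7, 13.4]
ft_force: [-1.1, 0.4, -0.6]
gripper_width: 0.0425
```

```bash
python3 - <<'E'
from h import *
plan(.5178,-.2316,.1)
E
```

```text
t 16.05 pos [ 0.4808 -0.2017  0.2132] rot [179.7   2.7  13.4] j7 26.5 w 0.0425 f [-1.1  0.4 -0.6] m [ 0.07 -0.06  0.01]
tool [0.0345 0.037  0.1119] per row [0.0345 0.037  0.1119]
```

```bash
cat >> h.py <<'E'
def tip(x,y,z,n=1,off=.037):
    from scipy.spatial.transform import Rotation as R
    st=r.get_state(); M=R.from_euler('xyz',st['tool_rot'],degrees=True).as_matrix(); p=st['position']-off*M[:,2]
    t=M.T@(np.array([x,y,z])-p)
    print('t',st['time_s'],'tip',p.round(4),'rot',st['tool_rot'].round(1),'j7',st['joints'][6].round(1),'w',round(st['gripper_width'],4),'f',st['ft_force'].round(1),'m',st['moment'].round(2)); print('tool',t.round(4),'/n',(t/n).round(4))
E
python3 - <<'E'
from h import *
tip(.5178,-.2316,.1)
E
```

```text
t 16.05 tip [ 0.4824 -0.2011  0.2501] rot [179.7   2.7  13.4] j7 26.5 w 0.0425 f [-1.1  0.4 -0.6] m [ 0.07 -0.06  0.01]
tool [0.0345 0.037  0.1489] /n [0.0345 0.037  0.1489]
```

>>> {"op": "drive_tool", "data": {
  "moves": "0.009 0.0095 0.018 0 0;0.009 0.0095 0.018 0 0;0.009 0.0095 0.018 0 0;0.009 0.0095 0.018 0 0;0 0 0.018 0 0;0 0 0.018 0 0;0 0 0.01 0 0;0 0 0 0 0;0 0 0 0 0"
}}

```text
time_s: 16.95
position: [0.514, -0.2316, 0.0907]
tool_rot: [179.6, 2.9, 12.8]
ft_force: [0.3, -0.0, 0.4]
gripper_width: 0.0425
```

```bash
python3 - <<'E'
from h import *
tip(.5178,-.2316,.027)
s=snap('wrist','wb'); cv2.imwrite('pics/wb2.png',cv2.resize(s['image'][84:,56:456,::-1],(800,600),interpolation=cv2.INTER_CUBIC))
E
```

```text
t 16.95 tip [ 0.5158 -0.2309  0.1277] rot [179.6   2.9  12.8] j7 24.6 w 0.0425 f [ 0.3 -0.   0.4] m [-0.01 -0.1   0.01]
tool [0.0069 0.0004 0.1005] /n [0.0069 0.0004 0.1005]
```

View pics/wb2.png

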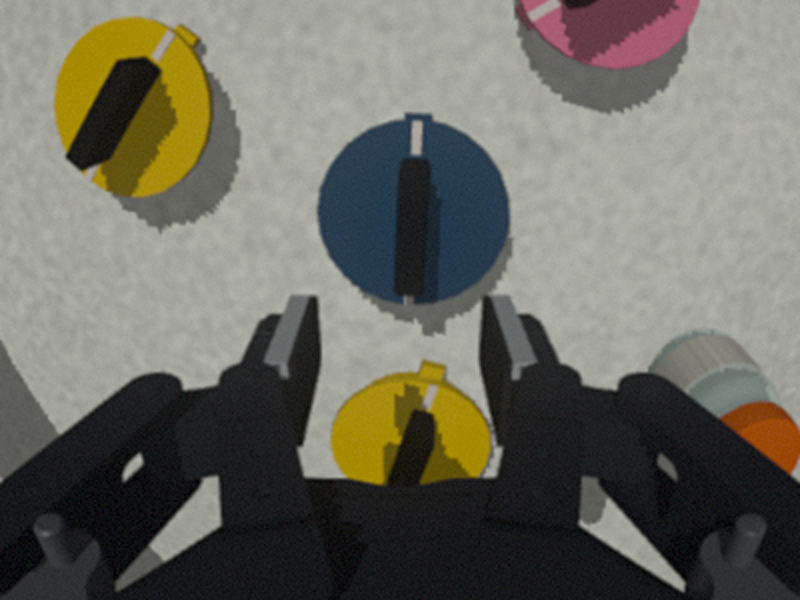

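Close up, the lid's white line ends are at (417,122) and (408,304), and its flange spans 318–510.

```bash
python3 - <<'E'
from h import *
s=load('wb'); f=lambda x,y,z: atz(s,56+x/2-.25,84+y/2-.25,z,True)[:2]
A=lambda d: round(float(np.degrees(np.arctan2(d[1],d[0]))),1)
a,b=f(417,122,.024),f(408,304,.024); print((a+b)/2,A(a-b),np.hypot(*(a-b)))
a,b=f(413,158,.05),f(408,297,.05); print('bar',(a+b)/2,A(a-b),np.hypot(*(a-b)))
a,b=f(318,212,.024),f(510,212,.024); print('flange',(a+b)/2,np.hypot(*(a-b)))
im=s['image'].astype(int); m=(im[...,2]>im[...,0]+15); m[:136]=0; m[:138]=0; m[240:]=0
ys,xs=np.nonzero(m); P=np.array([atz(s,x,y,.024,True)[:2] for x,y in zip(xs,ys)]); P=P[np.hypot(*(P-[.5178,-.2316]).T)<.046]
(x,y),R=cv2.minEnclosingCircle((P*1e4).astype(np.float32)); print(x/1e4,y/1e4,R/1e4)
tip(.5178,-.2316,.027)
E
```

```text
[ 0.51651508 -0.23159229] 100.4 0.08199172323987132
bar [ 0.51590928 -0.22878241] 101.1 0.05652261554285951
flange [ 0.51645381 -0.22915993] 0.0825500073976566
0.516308740234375 -0.2296848388671875 0.042667562866210935
t 17.0 tip [ 0.5159 -0.231   0.1278] rot [179.6   2.9  12.8] j7 24.6 w 0.0428 f [ 0.1  0.1 -0. ] m [ 0.01 -0.07 -0.01]
tool [0.0068 0.0004 0.1006] /n [0.0068 0.0004 0.1006]
```

The tool leans about 2.9°. I'll see how fast and slow moves in free space change the lean, and use that to straighten it before the grasp.

>>> {"op": "drive_tool", "data": {
  "moves": "0 0 -0.045 0 0;0 0 -0.045 0 0;0 0 -0.045 0 0;0 0 0 0 0;0 0 0 0 0"
}}

```text
time_s: 17.5
position: [0.5216, -0.229, 0.2349]
tool_rot: [179.5, 2.7, 12.8]
ft_force: [-0.6, -0.3, -0.4]
gripper_width: 0.0426
```

>>> {"op": "drive_tool", "data": {
  "moves": "0 0 0.045 0 0;0 0 0.045 0 0;0 0 0.045 0 0;0 0 0 0 0;0 0 0 0 0"
}}

```text
time_s: 18.0
position: [0.5182, -0.2324, 0.0997]
tool_rot: [179.2, 2.3, 12.7]
ft_force: [0.2, -1.0, 0.5]
gripper_width: 0.0427
```

>>> {"op": "drive_tool", "data": {
  "moves": "0.045 0 0 0 0;0.045 0 0 0 0;0.045 0 0 0 0;0 0 0 0 0;0 0 0 0 0"
}}

```text
time_s: 18.5
position: [0.6577, -0.2039, 0.1051]
tool_rot: [178.9, 1.7, 12.5]
ft_force: [-0.7, -1.0, -0.1]
gripper_width: 0.0427
```

>>> {"op": "drive_tool", "data": {
  "moves": "-0.02 0 0 0 0;-0.02 0 0 0 0;-0.02 0 0 0 0;-0.02 0 0 0 0;-0.02 0 0 0 0;-0.02 0 0 0 0;0 0 0 0 0;0 0 0 0 0"
}}

```text
time_s: 19.3
position: [0.5366, -0.235, 0.123]
tool_rot: [178.2, 1.0, 12.2]
ft_force: [-0.1, 0.4, 0.1]
gripper_width: 0.0426
```

```bash
python3 - <<'E'
from h import *
tip(.5168,-.231,.027)
E
```

```text
t 19.3 tip [ 0.5369 -0.2338  0.16  ] rot [178.2   1.   12.2] j7 23.9 w 0.0426 f [-0.1  0.4  0.1] m [ 0.07 -0.02  0.  ]
tool [-0.0168 -0.0111  0.133 ] /n [-0.0168 -0.0111  0.133 ]
```

>>> {"op": "drive_tool", "data": {
  "moves": "-0.0085 -0.0055 0.018 0 0;-0.0085 -0.0055 0.018 0 0;0 0 0.02 0 0;0 0 0.02 0 0;0 0 0 0 0;0 0 0 0 0"
}}

```text
time_s: 19.9
position: [0.5246, -0.2306, 0.051]
tool_rot: [177.9, 0.3, 12.3]
ft_force: [-0.4, 0.4, -0.1]
gripper_width: 0.0427
```

```bash
python3 - <<'E'
from h import *
tip(.5168,-.231,.027)
E
```

```text
t 19.9 tip [ 0.5245 -0.2293  0.088 ] rot [177.9   0.3  12.3] j7 21.9 w 0.0427 f [-0.4  0.4 -0.1] m [ 0.1  -0.01 -0.04]
tool [-0.0076 -0.0022  0.061 ] /n [-0.0076 -0.0022  0.061 ]
```

>>> {"op": "drive_tool", "data": {
  "moves": "-0.004 -0.001 0.012 0 0;-0.004 -0.001 0.012 0 0;0 0 0.012 0 0;0 0 0.008 0 0;0 0 0 0 0;0 0 0 0 0"
}}

```text
time_s: 20.5
position: [0.5181, -0.2325, 0.0056]
tool_rot: [177.8, 0.1, 12.3]
ft_force: [-0.8, 0.7, -0.3]
gripper_width: 0.0427
```

```bash
python3 - <<'E'
from h import *
tip(.5168,-.231,.027)
E
```

```text
t 20.5 tip [ 0.5179 -0.2311  0.0426] rot [1.778e+02 1.000e-01 1.230e+01] j7 20.9 w 0.0427 f [-0.8  0.7 -0.3] m [-0.    0.    0.02]
tool [-0.001  -0.0009  0.0155] /n [-0.001  -0.0009  0.0155]
```

>>> {"op": "drive_tool", "data": {
  "moves": "-0.001 -0.0005 0.006 0 0;0 0 0.005 0 0;0 0 0.003 0 0;0 0 0 0 0;0 0 0 0 0"
}}

```text
time_s: 21.0
position: [0.5178, -0.233, -0.009]
tool_rot: [177.7, 0.0, 12.3]
ft_force: [-0.3, -0.5, -0.8]
gripper_width: 0.0426
```

>>> {"op": "drive_tool", "data": {
  "moves": "0 0 0 0 -1;0 0 0 0 -1;0 0 0 0 -1;0 0 0 0 -1;0 0 0 0 -1;0 0 0 0 -1",
  "grip_force": 70
}}

```text
time_s: 21.6
position: [0.5181, -0.2331, -0.0085]
tool_rot: [177.7, -0.0, 12.3]
ft_force: [-1.0, -0.0, 0.8]
gripper_width: 0.0109
```

```bash
python3 - <<'E'
from h import *
tip(.5168,-.231,.027)
E
```

```text
t 21.6 tip [ 0.5177 -0.2316  0.0285] rot [177.7  -0.   12.3] j7 20.5 w 0.0109 f [-1.  -0.   0.8] m [0.06 0.02 0.01]
tool [-0.0008 -0.0009  0.0015] /n [-0.0008 -0.0009  0.0015]
```

>>> {"op": "drive_tool", "data": {
  "moves": "0 0 -0.01 0 -1;0 0 -0.02 0 -1;0 0 -0.03 0 -1;0 0 -0.03 0 -1;0 0 -0.03 0 -1;0 0 -0.02 0 -1;0 0 0 0 -1;0 0 0 0 -1"
}}

```text
time_s: 22.4
position: [0.5152, -0.2265, 0.1387]
tool_rot: [177.8, 0.1, 12.4]
ft_force: [-0.3, 0.3, -1.7]
gripper_width: 0.0103
```

```bash
python3 - <<'E'
from h import *
tip(.559,.0482,.175,10)
E
```

```text
t 22.4 tip [ 0.515  -0.225   0.1757] rot [1.778e+02 1.000e-01 1.240e+01] j7 24.2 w 0.0103 f [-0.3  0.3 -1.7] m [ 0.09  0.   -0.02]
tool [ 0.1015 -0.2573 -0.0096] /n [ 0.0101 -0.0257 -0.001 ]
```

>>> {"op": "drive_tool", "data": {
  "moves": "0.0101 -0.0257 -0.001 0 -1;0.0101 -0.0257 -0.001 0 -1;0.0101 -0.0257 -0.001 0 -1;0.0101 -0.0257 -0.001 0 -1;0.0101 -0.0257 -0.001 0 -1;0.0101 -0.0257 -0.001 0 -1;0.0101 -0.0257 -0.001 0 -1;0.0101 -0.0257 -0.001 0 -1;0.0101 -0.0257 -0.001 0 -1;0.006 -0.015 -0.001 0 -1;0 0 0 0 -1;0 0 0 0 -1"
}}

```text
time_s: 23.6
position: [0.5469, 0.0428, 0.1201]
tool_rot: [178.2, 1.8, 12.2]
ft_force: [-1.5, -0.7, -2.1]
gripper_width: 0.0109
```

>>> {"op": "drive_tool", "data": {
  "moves": "0 0 0 -0.11 -1;0 0 0 -0.11 -1;0 0 0 -0.11 -1;0 0 0 -0.11 -1;0 0 0 -0.11 -1;0 0 0 -0.11 -1;0 0 0 -0.11 -1;0 0 0 0 -1;0 0 0 0 -1"
}}

```text
time_s: 24.5
position: [0.5417, 0.0257, 0.1139]
tool_rot: [-179.6, 3.3, 56.9]
ft_force: [0.1, -0.8, -0.7]
gripper_width: 0.0106
```

```bash
python3 - <<'E'
from h import *
tip(.559,.0482,.15)
E
```

```text
t 24.5 tip [0.5431 0.0273 0.1508] rot [-179.6    3.3   56.9] j7 34.6 w 0.0106 f [ 0.1 -0.8 -0.7] m [ 0.03 -0.04  0.05]
tool [ 0.0262  0.0019 -0.0007] /n [ 0.0262  0.0019 -0.0007]
```

>>> {"op": "drive_tool", "data": {
  "moves": "0.013 0.001 -0.03 0 -1;0.012 0.001 -0.02 0 -1;0 0 -0.02 0 -1;0 0 0.005 0 -1;0 0 -0.005 0 -1;0 0 0.005 0 -1;0 0 -0.005 0 -1;0 0 0.005 0 -1;0 0 -0.005 0 -1;0 0 0.005 0 -1;0 0 0 0 -1"
}}

```text
time_s: 25.6
position: [0.5557, 0.043, 0.1735]
tool_rot: [-179.3, 3.8, 55.8]
ft_force: [-0.8, -0.9, -1.1]
gripper_width: 0.0107
```

>>> {"op": "drive_tool", "data": {
  "moves": "0 0 -0.03 0 -1;0 0 -0.03 0 -1;0 0 -0.03 0 -1;0 0 0 0 -1;0 0 0.03 0 -1;0 0 0.03 0 -1;0 0 0.03 0 -1;0 0 0 0 -1"
}}

```text
time_s: 26.4
position: [0.5546, 0.0428, 0.1719]
tool_rot: [-179.2, 3.8, 55.8]
ft_force: [-0.1, -0.0, -1.6]
gripper_width: 0.0105
```

>>> {"op": "drive_tool", "data": {
  "moves": "0 0 0 0.12 -1;0 0 0 0.12 -1;0 0 0 0.12 -1;0 0 0 0.12 -1;0 0 0 0.12 -1;0 0 0 0.12 -1;0 0 0 0 -1"
}}

```text
time_s: 27.1
position: [0.5561, 0.0441, 0.1761]
tool_rot: [178.1, 3.2, 12.9]
ft_force: [1.1, 1.0, -1.5]
gripper_width: 0.0105
```

>>> {"op": "drive_tool", "data": {
  "moves": "0 0 0 -0.04 -1;0 0 0 -0.04 -1;0 0 0 -0.04 -1;0 0 0 -0.04 -1;0 0 0 -0.04 -1;0 0 0 -0.04 -1;0 0 0 0 -1"
}}

```text
time_s: 27.8
position: [0.5583, 0.0457, 0.1811]
tool_rot: [178.9, 3.3, 28.6]
ft_force: [-0.7, -0.6, -0.9]
gripper_width: 0.0103
```

```bash
python3 - <<'E'
from h import *
tip(.559,.0482,.175);print(r.get_state()['joints'].round(1))
E
```

```text
t 27.8 tip [0.5599 0.0474 0.2181] rot [178.9   3.3  28.6] j7 9.5 w 0.0103 f [-0.7 -0.6 -0.9] m [ 0.08 -0.02 -0.02]
tool [ 0.0022 -0.0019  0.043 ] /n [ 0.0022 -0.0019  0.043 ]
[  8.3  22.8 -22.4 102.2  12.   60.1   9.5]
```

>>> {"op": "drive_tool", "data": {
  "moves": "0.035 0.019 0 0 -1;0.035 0.019 0 0 -1;0.035 0.019 0 0 -1;0 0 0 0 -1"
}}

```text
time_s: 28.2
position: [0.6804, 0.0456, 0.1768]
tool_rot: [178.9, 3.4, 28.8]
ft_force: [-0.2, -0.2, -1.6]
gripper_width: 0.0103
```

>>> {"op": "drive_tool", "data": {
  "moves": "-0.035 -0.019 0 0 -1;-0.035 -0.019 0 0 -1;-0.035 -0.019 0 0 -1;0 0 0 0 -1"
}}

```text
time_s: 28.6
position: [0.5552, 0.0455, 0.1791]
tool_rot: [179.2, 3.7, 29.0]
ft_force: [0.2, -0.3, -1.0]
gripper_width: 0.0105
```

>>> {"op": "drive_tool", "data": {
  "moves": "0.019 -0.035 0 0 -1;0.019 -0.035 0 0 -1;0.019 -0.035 0 0 -1;0 0 0 0 -1"
}}

```text
time_s: 29.0
position: [0.5536, 0.1663, 0.1765]
tool_rot: [179.0, 3.5, 28.9]
ft_force: [-1.0, 0.2, -1.1]
gripper_width: 0.0105
```

>>> {"op": "drive_tool", "data": {
  "moves": "-0.019 0.035 0 0 -1;-0.019 0.035 0 0 -1;-0.019 0.035 0 0 -1;0 0 0 0 -1"
}}

```text
time_s: 29.4
position: [0.5552, 0.0471, 0.1829]
tool_rot: [179.0, 3.4, 29.6]
ft_force: [0.8, 0.1, -1.4]
gripper_width: 0.0103
```

```bash
python3 - <<'E'
from h import *
from scipy.spatial.transform import Rotation as R
print(r.get_state()['joints'].round(1))
for e in ((-179.6,3.3,56.9),(-179.2,3.8,55.8),(178.1,3.2,12.9),(178.9,3.3,28.6),(177.7,0,12.3)): print(e,R.from_euler('xyz',e,degrees=True).as_matrix()[:2,2].round(3))
tip(.559,.0482,.175)
E
```

```text
[  8.6  22.5 -22.9 102.4  12.   60.3  10.3]
(-179.6, 3.3, 56.9) [-0.037 -0.044]
(-179.2, 3.8, 55.8) [-0.049 -0.047]
(178.1, 3.2, 12.9) [-0.047 -0.045]
(178.9, 3.3, 28.6) [-0.041 -0.044]
(177.7, 0, 12.3) [ 0.009 -0.039]
t 29.4 tip [0.5568 0.0487 0.2199] rot [179.    3.4  29.6] j7 10.3 w 0.0103 f [ 0.8  0.1 -1.4] m [ 0.02 -0.1  -0.04]
tool [0.0043 0.0008 0.0447] /n [0.0043 0.0008 0.0447]
```

>>> {"op": "drive_tool", "data": {
  "moves": "0 0 0.01 -0.06 -1;0 0 0.01 -0.06 -1;0 0 0.005 -0.06 -1;0 0 0 -0.06 -1;0 0 0 -0.06 -1;0 0 0 -0.06 -1;0 0 0 -0.06 -1;0 0 0 -0.05 -1;0 0 0 0 -1;0 0 0 0 -1"
}}

```text
time_s: 30.4
position: [0.5554, 0.0432, 0.1609]
tool_rot: [-179.5, 3.3, 57.6]
ft_force: [0.6, -0.0, -2.4]
gripper_width: 0.0108
```

```bash
cat >> h.py <<'E'
def lid(x,y,z):
    # lid pose assuming rigid since grasp (level, tool 177.7,0,12.3; lid centre 0.9 mm toward tool -y, origin 28.5 mm below tip)
    from scipy.spatial.transform import Rotation as R
    E=lambda e:R.from_euler('xyz',e,degrees=True).as_matrix()
    M0=E((177.7,0,12.3)); o0=np.array([.5168,-.231,0])-np.array([.5181,-.2331,-.0085]); L0=M0.T@E((0,0,102.3)); o=M0.T@o0; o[0]=0
    st=r.get_state(); M=E(st['tool_rot']); P=st['position']+M@o; L=M@L0
    print('lid origin',P.round(4),'normal',L[:2,2].round(3),'yaw',np.degrees(np.arctan2(L[1,0],L[0,0])).round(1)); print('tool move',(M.T@(np.array([x,y,z])-P)).round(4))
E
python3 - <<'E'
from h import *
tip(.559,.0482,.175); lid(.559,.0482,.115)
E
```

```text
t 30.4 tip [0.5568 0.0448 0.1979] rot [-179.5    3.3   57.6] j7 35.4 w 0.0108 f [ 0.6 -0.  -2.4] m [ 0.04 -0.03 -0.01]
tool [0.0053 0.0002 0.0226] /n [0.0053 0.0002 0.0226]
lid origin [0.554  0.0446 0.1695] normal [0.072 0.022] yaw 147.4
tool move [0.0088 0.0028 0.0541]
```

>>> {"op": "drive_tool", "data": {
  "moves": "0.0044 0.0014 0.015 0.01 -1;0.0044 0.0014 0.015 0.01 -1;0 0 0.014 0 -1;0 0 0.005 0 -1;0 0 0 0 -1;0 0 0 0 -1"
}}

```text
time_s: 31.0
position: [0.5599, 0.0474, 0.1053]
tool_rot: [-179.4, 3.4, 56.3]
ft_force: [0.4, 0.3, -1.6]
gripper_width: 0.0108
```

```bash
python3 - <<'E'
from h import *
lid(.559,.0482,.105)
s=snap('wrist','wp'); t=snap('scene','sp')
a=s['image'][84:,96:416,::-1]; b=t['image'][165:245,235:315,::-1]
cv2.imwrite('pics/wp2.png',np.hstack([cv2.resize(a,(427,400),interpolation=cv2.INTER_CUBIC),cv2.resize(b,(373,400)[::1],interpolation=cv2.INTER_CUBIC)]))
E
```

```text
lid origin [0.5586 0.0488 0.1139] normal [0.075 0.022] yaw 146.1
tool move [0.0002 0.0007 0.0089]
```

View pics/wp2.png

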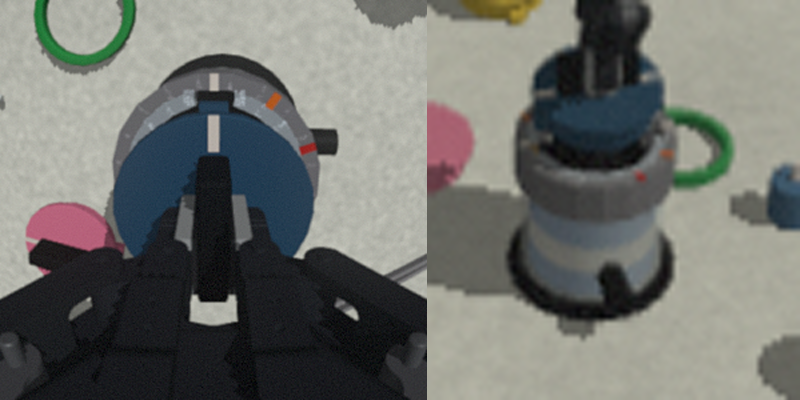

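The lid's lug and line are in line with the slot's white mark at (214,75–150). I'll lower it, let go so that it settles flat, then regrip.

>>> {"op": "drive_tool", "data": {
  "moves": "0 0.0005 0.005 0 -1;0 0 0.005 0 -1;0 0 0.005 0 -1;0 0 0 0 -1"
}}

```text
time_s: 31.5
position: [0.5611, 0.0461, 0.091]
tool_rot: [-179.6, 3.3, 56.2]
ft_force: [-0.1, -0.0, -0.8]
gripper_width: 0.0105
```

```bash
python3 - <<'E'
from h import *
lid(.559,.0482,.086);tip(.559,.0482,.11)
E
```

```text
lid origin [0.5598 0.0476 0.0996] normal [0.071 0.022] yaw 146.0
tool move [ 0.0009 -0.0009  0.0136]
t 31.5 tip [0.5625 0.0478 0.128 ] rot [-179.6    3.3   56.2] j7 31.0 w 0.0105 f [-0.1 -0.  -0.8] m [ 0.06 -0.   -0.  ]
tool [-0.0005 -0.003   0.018 ] /n [-0.0005 -0.003   0.018 ]
```

>>> {"op": "drive_tool", "data": {
  "moves": "0.0005 -0.0005 0.005 -0.005 -1;0.0005 -0.0005 0.004 0 -1;0 0 0.004 0 -1;0 0 0 0 -1"
}}

```text
time_s: 31.9
position: [0.5602, 0.047, 0.0768]
tool_rot: [-179.6, 3.3, 56.5]
ft_force: [-0.8, -0.7, -1.0]
gripper_width: 0.0107
```

```bash
python3 - <<'E'
from h import *
lid(.559,.0482,.084);tip(.559,.0482,.11)
E
```

```text
lid origin [0.5589 0.0485 0.0854] normal [0.071 0.022] yaw 146.4
tool move [-0.0001  0.0002  0.0014]
t 31.9 tip [0.5616 0.0486 0.1137] rot [-179.6    3.3   56.5] j7 30.5 w 0.0107 f [-0.8 -0.7 -1. ] m [ 0.05 -0.   -0.08]
tool [-0.0016 -0.0019  0.0038] /n [-0.0016 -0.0019  0.0038]
```

>>> {"op": "drive_tool", "data": {
  "moves": "0 0 0.002 0 -1;0 0 0.002 0 -1;0 0 0.002 0 -1;0 0 0.002 0 -1;0 0 0 0 -1"
}}

```text
time_s: 32.4
position: [0.5607, 0.047, 0.077]
tool_rot: [-179.9, 3.4, 56.5]
ft_force: [1.6, -0.4, -2.2]
gripper_width: 0.0106
```

```bash
python3 - <<'E'
from h import *
lid(.559,.0482,.082);tip(.559,.0482,.1105)
E
```

```text
lid origin [0.5594 0.0486 0.0856] normal [0.068 0.026] yaw 146.4
tool move [-0.0003 -0.0001  0.0036]
t 32.4 tip [0.562  0.0488 0.114 ] rot [-179.9    3.4   56.5] j7 30.2 w 0.0106 f [ 1.6 -0.4 -2.2] m [ 0.08 -0.05  0.01]
tool [-0.002  -0.0022  0.0036] /n [-0.002  -0.0022  0.0036]
```

>>> {"op": "drive_tool", "data": {
  "moves": "0 0 0 0 0;0 0 0 0 0;0 0 0 0 0;0 0 0 0 0;0 0 0 0 0;-0.002 -0.002 0.002 0 0;0 0 0.001 0 0;0 0 0 0 0"
}}

```text
time_s: 33.2
position: [0.5583, 0.0464, 0.0739]
tool_rot: [-179.9, 3.4, 56.5]
ft_force: [-0.2, -0.4, 0.3]
gripper_width: 0.0424
```

```bash
python3 - <<'E'
from h import *
tip(.559,.0482,.1105)
s=snap('wrist','wq'); t=snap('scene','sq')
a=s['image'][84:,96:416,::-1]; b=t['image'][165:245,235:315,::-1]
cv2.imwrite('pics/wq2.png',np.hstack([cv2.resize(a,(427,400),interpolation=cv2.INTER_CUBIC),cv2.resize(b,(373,400),interpolation=cv2.INTER_CUBIC)]))
E
```

```text
t 33.2 tip [0.5596 0.0482 0.1108] rot [-179.9    3.4   56.5] j7 30.1 w 0.0424 f [-0.2 -0.4  0.3] m [ 0.04 -0.05 -0.04]
tool [-0.0003 -0.0005  0.0003] /n [-0.0003 -0.0005  0.0003]
```

View pics/wq2.png

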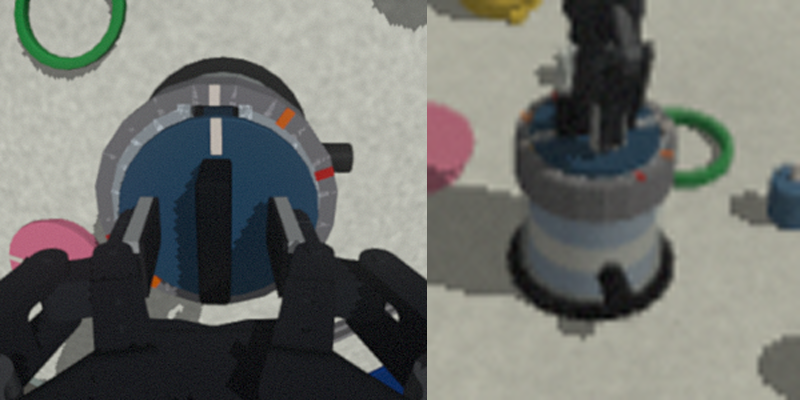

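The lid is flat in the mouth, with line and slot mark aligned, and the bar is centred between the fingers. Regripping now.

>>> {"op": "drive_tool", "data": {
  "moves": "0 0 0 0 -1;0 0 0 0 -1;0 0 0 0 -1;0 0 0 0 -1;0 0 0 0 -1;0 0 0.001 0 -1;0 0 0.001 0 -1;0 0 0.001 0 -1",
  "grip_force": 60
}}

```text
time_s: 34.1
position: [0.5589, 0.0469, 0.0753]
tool_rot: [180.0, 3.4, 56.5]
ft_force: [-4.5, -1.5, 10.9]
gripper_width: 0.0108
```

```bash
python3 - <<'E'
from h import *
tip(.559,.0482,.1105)
E
```

```text
t 34.1 tip [0.5601 0.0488 0.1122] rot [180.    3.4  56.5] j7 30.0 w 0.0108 f [-4.5 -1.5 10.9] m [0.16 0.8  0.05]
tool [-0.001  -0.0006  0.0018] /n [-0.001  -0.0006  0.0018]
```

>>> {"op": "drive_tool", "data": {
  "moves": "0 0 0.0015 0 -1;0 0 0.0015 0.04 -1;0 0 0.0015 0.05 -1;0 0 0.0015 0.05 -1;0 0 0.001 0 -1"
}}

```text
time_s: 34.6
position: [0.5581, 0.0487, 0.0754]
tool_rot: [179.4, 3.4, 48.3]
ft_force: [-3.5, -2.2, 7.6]
gripper_width: 0.011
```

```bash
python3 - <<'E'
from h import *
tip(.559,.0482,.1105)
E
```

```text
t 34.6 tip [0.5593 0.0506 0.1124] rot [179.4   3.4  48.3] j7 22.6 w 0.011 f [-3.5 -2.2  7.6] m [-0.09  0.49  0.1 ]
tool [-0.0018  0.0013  0.002 ] /n [-0.0018  0.0013  0.002 ]
```

>>> {"op": "drive_tool", "data": {
  "moves": "0 0.0005 0.001 0.06 -1;0 0.0005 0.001 0.06 -1;0 0.0005 0.001 0.06 -1;0 0 0.001 0.06 -1;0 0 0.0005 0 -1"
}}

```text
time_s: 35.1
position: [0.5567, 0.0493, 0.0756]
tool_rot: [178.7, 3.3, 34.3]
ft_force: [-0.3, -1.2, 0.8]
gripper_width: 0.0112
```

```bash
python3 - <<'E'
from h import *
tip(.559,.0482,.1105)
s=snap('wrist','wv'); t=snap('scene','sv')
a=s['image'][84:,96:416,::-1]; b=t['image'][165:245,235:315,::-1]
cv2.imwrite('pics/wv2.png',np.hstack([cv2.resize(a,(427,400),interpolation=cv2.INTER_CUBIC),cv2.resize(b,(373,400),interpolation=cv2.INTER_CUBIC)]))
E
```

```text
t 35.1 tip [0.558  0.0513 0.1125] rot [178.7   3.3  34.3] j7 10.3 w 0.0112 f [-0.3 -1.2  0.8] m [0.19 0.02 0.22]
tool [-0.0008  0.003   0.0021] /n [-0.0008  0.003   0.0021]
```

View pics/wv2.png

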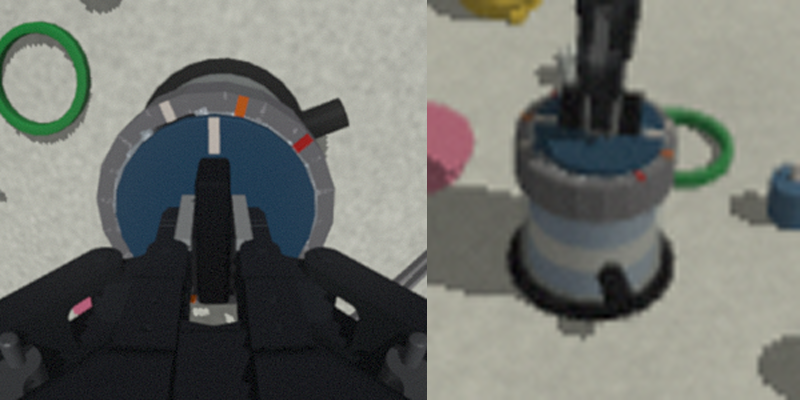

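The lid is turning: its line is now at (214,135), between the slot mark at (168,112) and the orange mark at (242,105). About 13° is left.

>>> {"op": "drive_tool", "data": {
  "moves": "0 0.001 0.001 0.06 -1;0 0.001 0.001 0.06 -1;0 0.001 0.001 0.06 -1;0 0.001 0.001 0.04 -1;0 0 0.0005 0.01 -1"
}}

```text
time_s: 35.7
position: [0.557, 0.0497, 0.0754]
tool_rot: [178.1, 3.0, 21.1]
ft_force: [-1.4, -2.3, 4.2]
gripper_width: 0.0107
```

```bash
python3 - <<'E'
from h import *
tip(.559,.0482,.1105)
s=snap('wrist','ww')
# unwrap: sample lid line (z .106) and marks (z .1) by world angle about pot centre
im=s['image'].astype(np.uint8); T=np.linalg.inv(s['pose'])
def px(p):
    q=T@np.r_[p,1]; h=np.hypot(q[0],q[1]); th=np.arctan2(h,-q[2]); return s['cx']+s['fx']*q[0]*th/h, s['cy']-s['fy']*q[1]*th/h
A=np.arange(60,200,.5)
def prof(rs,z,score,n,c=(.559,.0482)):
    o=[]
    for a in A:
        v=[]
        for R in rs:
            u,w=px([c[0]+R*np.cos(np.radians(a)),c[1]+R*np.sin(np.radians(a)),z])
            v.append(cv2.getRectSubPix(im,(1,1),(float(u),float(w)))[0,0].astype(float) if 0<=u<511 and 0<=w<383 else np.zeros(3))
        o.append(score(np.mean(v,0)))
    o=np.array(o); k=np.argsort(o)[::-1][:14]; m=o>o.max()*.5+np.median(o)*.5; m&=abs(A-A[k[0]])<12
    print(n,'peak',A[k[0]],'centroid',np.average(A[m],weights=o[m]).round(1),o.max().round(0),np.median(o).round(0))
for src in ('wv','ww'):
    s=load(src); im=s['image']; T=np.linalg.inv(s['pose'])
    prof((.034,.037,.040),.106,lambda v:v.min(),'line')
    prof((.045,.048,.050),.1,lambda v:v[0]-1.0*v[2]-abs(v[1]-.45*v[0]),'orange')
    prof((.045,.048,.050),.1,lambda v:v[0]-2*v[1],'red')
    prof((.046,.048,.050),.1,lambda v:v[0] if v.min()>100 else 0,'white')
a=s['image'][84:244,166:346,::-1]; cv2.imwrite('pics/ww2.png',cv2.resize(a,(720,600),interpolation=cv2.INTER_CUBIC))
E
```

```text
t 35.7 tip [0.5584 0.0516 0.1124] rot [178.1   3.   21.1] j7 -0.9 w 0.0107 f [-1.4 -2.3  4.2] m [0.04 0.32 0.5 ]
tool [-0.0006  0.0033  0.002 ] /n [-0.0006  0.0033  0.002 ]
line peak 122.5 centroid 122.3 168.0 38.0
orange peak 111.5 centroid 110.3 145.0 -57.0
red peak 74.5 centroid 75.3 80.0 -99.0
white peak 144.5 centroid 146.8 183.0 0.0
line peak 108.0 centroid 109.8 172.0 38.0
orange peak 111.0 centroid 110.3 147.0 -58.0
red peak 76.5 centroid 75.3 88.0 -101.0
white peak 144.5 centroid 145.3 186.0 0.0
```

View pics/ww2.png

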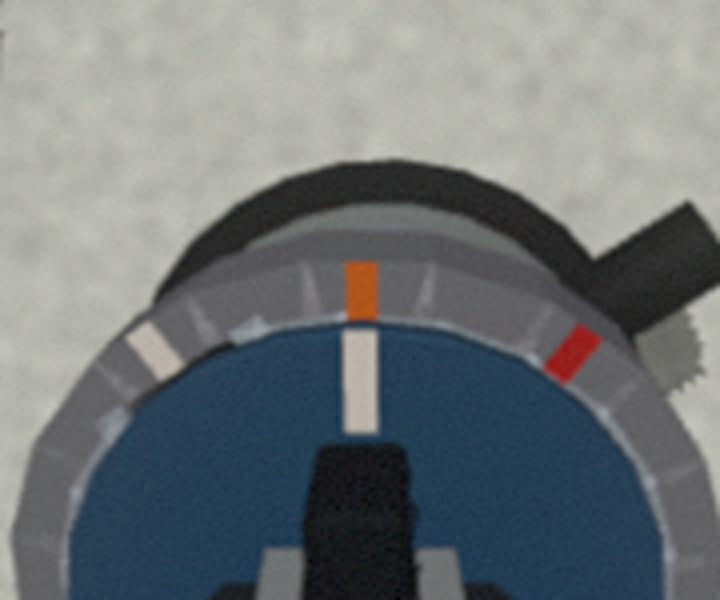

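The white line (361,380) meets the orange mark (362,290). I'll check that it holds steady.

```bash
python3 - <<'E'
from h import *
for i in range(8): r.snapshot('wrist')
tip(.559,.0482,.1105)
for i in range(8): r.snapshot('wrist')
tip(.559,.0482,.1105)
s=snap('top','tend')
from ptr import ptr
ptr(s,False)
E
```

```text
t 36.15 tip [0.5584 0.0515 0.1123] rot [178.1   3.   21.1] j7 -0.9 w 0.0109 f [-3.2 -0.1  7.6] m [0.29 0.57 0.43]
tool [-0.0006  0.0033  0.002 ] /n [-0.0006  0.0033  0.002 ]
t 36.55 tip [0.5585 0.0516 0.1124] rot [178.1   3.   21.1] j7 -0.9 w 0.0108 f [-3.1 -0.8  7.8] m [0.3  0.51 0.47]
tool [-0.0006  0.0033  0.002 ] /n [-0.0006  0.0033  0.002 ]
red c 0.496614453125 0.2849356689453125 0.02997956237792969 n 482
n ptr 16
n green 23 r 0.035342461301366854 0.04991017136316854
c [0.4972 0.285 ] ptr axis 164.3 ptr centroid 167.3 green 166.0 165.9
c [0.49661445 0.28493567] ptr axis 164.3 ptr centroid 166.7 green 165.7 165.6
```

```bash
python3 -c "
from workcell import r
print(r.sign_off())"
```

```text
the job is handed in; nothing more can be done
None
```

The job is done and handed in at about 37 s, with the gripper still holding the lid at the halfway marks. No verdict came back.

- **Tap:** I turned the handwheel about 162° clockwise in one grasp and let go. In the top view, before and after the lid work, the pointer read 164–167° and the green mark about 166°. An earlier oblique wrist view suggested it was about 2° short, but I trusted the top view because nothing blocked it.
- **Lid:** I lowered it through the slots, let go so it settled flat, regripped it and twisted it about 35° clockwise. In the last picture its white line meets the orange mark (109.8° against 110.3° measured). It then held steady for 0.8 s, with a push on the wrist of about 8 N.

**What disagreed:**
- **Fingertip position:** the fingertips were about 37 mm behind the TCP the state reports, so my first try at the wheel closed on nothing just above it. I corrected for this from then on.
- **Tool lean:** the tool leaned about 3°, so the grip may be holding the lid about 1–2 mm off fully flat.
- **Twist moment:** the wrist moment while holding is about 0.45 N m, more than the 0.14 N m spring alone. I put this down to friction from pressing down.

I did not measure the other things on the shelf at the end; no move touched them as far as I could tell.

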